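Set the indexing dial to the red scale line and confirm

TASK

Push the black dial round by its yellow post with the fingertips, without lifting the dial, until its white index line is lined up with the red line on the silver scale ring. Then press the green button down with the fingertips to confirm the setting, and let it come up again. Leave the dial standing at the red line and do not disturb the tape measure, plastic nut, cup and spring that stand round it.

Things in the scene. Friction and masses are not known exactly. Their poses are not given: they have to be found in the camera images.
- dial_axis (a point): point on the dial's vertical axis of rotation, level with the dial's top face, 42 mm above the worktop. The dial is a flat black disc of 89 mm radius, rotating on a fixed round blue base of 118 mm radius (three screw lugs reach 127 mm); round the dial lies the fixed silver scale ring (outer radius 111 mm, top 36 mm above the worktop) with black lines every 5 degrees. A flat silver hub cap of 16 mm radius stands 3 mm above the dial's face
- index_mark (a point): outer end of the white index line on the dial: at its rim, 90 mm from the axis, a quarter turn clockwise (seen from above) from the yellow post. The line is 4 mm wide and 40 mm long, radial, on the dial's top face
- target_line (a point): inner end of the red target line on the scale ring, 90 mm from the dial's axis, on the ring's top face 36 mm above the worktop; the line is 4 mm wide and 20 mm long, radial. It differs in angle from start to start and is fixed during a run
- post_top (a point): centre of the top of the yellow push post: an upright round post of 22 mm diameter, 58 mm from the dial's axis, which stands 30 mm above the dial's face (its top is 72 mm above the worktop); a steel collar of 28 mm diameter surrounds its lowest 4 mm
- dial (a joint): angle of the dial about its vertical axis in rad, growing counter-clockwise seen from above, range -2.6 to 2.6; the index line turns with it one to one. Friction of about 0.15 N m (some 2.6 N at the post) holds it where it is left, with no spring. At the start the index always stands clockwise of the red line, 0.4 to 1.8 rad short of it, so the dial has to turn counter-clockwise, the joint value growing
- dial_seat (a joint): height in m by which the dial has been lifted off its seat; 0 when seated. The dial weighs 0.7 kg and would lift out by up to 30 mm if carried upward by its post
- confirm_top (a point): centre of the top face of the green push button (18 mm radius), which faces upward, about 60 mm above the worktop, on a fixed square grey box 76 mm wide and 40 mm high, to the right of the dial
- confirm (a joint): how far the green button is pressed, in m: 0 up, 0.006 fully down. A spring returns it; about 5 N presses it fully. It counts as pressed from 0.004
- tape_measure: yellow tape measure, 36 x 86 x 62 mm, loose, left of the dial; origin at the centre of its underside. Not to be disturbed
- spare_nut: light grey plastic nut, 40 mm across and 22 mm high, loose, between the robot and the button; origin at the centre of its underside. Not to be disturbed
- cup: clear empty plastic cup, 96 mm across and 86 mm high, loose, left of the dial; origin at the centre of its underside. Not to be disturbed
- die_spring: steel coil spring standing on end, 23 mm across and 53 mm high, loose, left of the dial and farther away; origin at the centre of its underside. Not to be disturbed
Not all that is in view belongs to the job. Leave any orange look-alike of the part that bears confirm_top alone.

How it is judged:
By the outcome, as a careful person would: the job done as asked, in the order asked, and still so for the second after the job is handed in, with the robot touching nothing.
It also fails if it takes over 48 s, if anything falls off the work surface, if the arm or the gripper's body presses on something with over 40 N, if the wrist force passes 120 N, or if a joint passes its speed limit or range.

ROBOT

A 6-joint arm with a two-finger parallel gripper is mounted at the origin on the work surface; the furniture and walls round the work are solid. World frame = base frame: x ahead of the robot, y to its left, z up, the work surface at z = 0. Lengths are in m, angles in degrees, forces in N, time in s.
With the tool pointing down it reaches from about 0.4 to 0.825 m from the base axis. Payload 7 kg.
Tool frame: the origin (TCP) lies midway between the tips of the shut fingers; the grasp point (between the pads) lies 19 mm behind it; z points along the fingers, y is the line along which they close (so a half turn about z gives the same grasp; the last joint's range is limited). The gripper opens to 88 mm and grips with 3 to 60 N. Pads are 19 mm wide; open, the fingers measure 130 mm over their backs; the gripper's body (78 mm by 193 mm) begins 47 mm behind the grasp point.
Start: joints at [-58.321, 20.546, 0.682, 0, -70.136, -16.507], TCP at [0.177, -0.651, 0.227] pointing down, gripper open.
Joint ranges: [-176.03, 176.03], [-82.01, 121.73], [-58.28, 71.71], [-173.87, 95.51], [-174.79, -0.11], [-173.66, 173.66]. Speed limits (degrees/s): [136.94, 136.94, 172.46, 180, 180, 180].

INTERFACE

Orientations are given as [roll, pitch, yaw] about the fixed x, y, z axes, in that order (R = Rz(yaw) Ry(pitch) Rx(roll)).
In Python, from plant import ctrl, viewer, close_job gives the robot as it stands. The module is installed in compiled form; this text tells all that it offers.
- The arm moves only by the tool step_arm, never from a script. Its argument "moves" is a list that holds one entry, the list of rows, each a list of 5 numbers: the shift along the world's x, y, z in cm, then the turn about the world's z in rad, then the finger opening in cm, from 0 to 8.76. In form: [[[tx, ty, tz, twist, grip], ...]]. A call has 1 to 10 rows; each row shifts and turns the commanded pose from where the row before left it; what a row does not reach is not made up. A row lasts 1/10 s, in which the tool goes at most 50 mm and 8.59 degrees, less where a joint would pass 70% of its speed; a pose out of reach is approached as far as the arm can. A call with a gripper value outside its range is refused whole. The fingers move at their own pace and stop on an object; the grip force is fixed at half the most. Time passes only in rows, so rows that do not move let the fingers close. It gives the time, the measured TCP pose, the force, the opening and the grip force at its end, in the units of the state.
- ctrl.get_obs(): the state, without advancing time (a new reading comes with each control period).
- viewer.snapshot(name): name is "scene" or "top" or "wrist"; returns (picture, depth): 480x640x3 uint8, blue, green, red; 480x640 float32, m along the optical axis (not along the pixel's ray), 0 where there is no reading.
- viewer.camera_info(name): a dict with "camera_matrix" (3x3 intrinsics, pixels), "k1" (the pictures are not rectified: a ray, as slopes to the right and down, at radius r is drawn at 1 + k1 r^2 times it, then the intrinsics apply), "eye" and "orientation" of the camera in the world. Camera axes: x right, y down, z forward; pixel columns grow to the right and rows downward; lengths in m; the calibration is good to about 2 mm. A picture is of the moment at which its call begins: read the wrist's pose just before it. camera_info takes no time and is no camera call; for the wrist camera it gives the pose at the moment of the call.
- close_job(): hands the job in; it is judged then, once.
The state is a dict: "clock": time; "joint_pos": joint angles; "qvel": joint speeds; "tau": joint torques, N m; "tool_pos": TCP position; "orientation": TCP orientation; "force": force on the tool from outside, world axes, zero at the start; "moment": the same for the moment, N m; "opening": finger opening in m; "gripper_force": force on a finger pad.
Only numpy, scipy, OpenCV 4.12 (cv2) and the standard library are available. Lean on these libraries where they do the work, as an engineer would, in place of code of your own. Each camera call takes 0.05 s, during which the arm holds its last target. There are 200 camera calls.

## Working session

There is one attempt and no reset: what is moved stays moved. The work goes in short steps, Python scripts to look and compute and a tool call to move; the robot and the scene stay as the last step left them, time stands still between calls to the robot, and variables do not carry over. Pictures are saved under pics/ and viewed, at most 10 in all, crops included, and the job is handed in when it is done.

Besides the shell and the picture viewer there is one more tool, called after "Request:" by a JSON object that holds its "fn" and its "kwargs", one argument or row to a line. step_arm: Moves the arm, as the interface text tells. Its arguments: {"type":"object","properties":{"moves":{"type":"array","items":{"type":"array","items":{"type":"array","items":{"type":"number"}}}}},"required":["moves"]}

```bash
mkdir -p pics; cat > h.py <<'E'
import numpy as np, cv2
from plant import ctrl, viewer, close_job
def cam(n):
    i=viewer.camera_info(n); return i
def Rot(i):
    o=np.array(i["orientation"],float)
    if o.shape==(3,3): return o
    from scipy.spatial.transform import Rotation as R
    return R.from_euler('xyz',o,degrees=True).as_matrix()
def rays(i,uv):
    K=np.array(i["camera_matrix"]);uv=np.atleast_2d(np.array(uv,float))
    d=np.c_[(uv[:,0]-K[0,2])/K[0,0],(uv[:,1]-K[1,2])/K[1,1]]
    s=d.copy()
    for _ in range(10): s=d/(1+i["k1"]*(s**2).sum(1,keepdims=True))
    return np.c_[s,np.ones(len(s))]@Rot(i).T
def plane(i,uv,z):
    r=rays(i,uv);e=np.array(i["eye"]);return e+r*((z-e[2])/r[:,2])[:,None]
def pix(i,P):
    P=np.atleast_2d(P);c=(P-np.array(i["eye"]))@Rot(i);s=c[:,:2]/c[:,2:]
    s=s*(1+i["k1"]*(s**2).sum(1,keepdims=True));K=np.array(i["camera_matrix"])
    return np.c_[s[:,0]*K[0,0]+K[0,2],s[:,1]*K[1,1]+K[1,2]]
E
python3 - <<'E'
from h import *
print(ctrl.get_obs())
for n in("top","scene"):
    print(cam(n)); p,d=viewer.snapshot(n); cv2.imwrite(f"pics/{n}0.png",p); np.save(f"{n}0.npy",d)
E
```

```text
{'clock': 0.0, 'joint_pos': array([-5.83203884e+01,  2.05905788e+01,  6.34112308e-01, -2.00060573e-02,
       -7.01359496e+01, -1.65063117e+01]), 'qvel': array([-0.02038811, -0.00586573,  0.04386531, -0.08217055,  0.01199616,
        0.01233965]), 'tau': array([-3.91808380e-04, -5.82709050e+01,  2.93055421e+01,  6.99737817e+00,
        6.98700955e-03, -1.62398596e-04]), 'tool_pos': array([ 0.17651334, -0.6510065 ,  0.22563529]), 'orientation': array([ 1.79906049e+02, -8.22788890e-03, -1.64833506e+02]), 'force': array([-0.45167433,  0.8439332 ,  0.02875456]), 'moment': array([-0.01509773, -0.00292159, -0.01174092]), 'gripper_force': 0.0, 'opening': 0.08760915845695677}
{'camera_matrix': array([[614.3168953 ,   0.        , 328.40233694],
       [  0.        , 614.3168953 , 245.23995638],
       [  0.        ,   0.        ,   1.        ]]), 'k1': -0.15488123612886262, 'eye': array([0.33297029, 0.03632886, 1.43156808]), 'orientation': array([-177.31460277,   -0.33645864,  -88.42982915])}
{'camera_matrix': array([[530.12267167,   0.        , 316.15281542],
       [  0.        , 530.12267167, 241.89796768],
       [  0.        ,   0.        ,   1.        ]]), 'k1': -0.008099790634754661, 'eye': array([ 0.99457474, -0.62423793,  0.67268027]), 'orientation': array([-124.3638974 ,   -1.13729125,   41.82712334])}
```

View pics/top0.png

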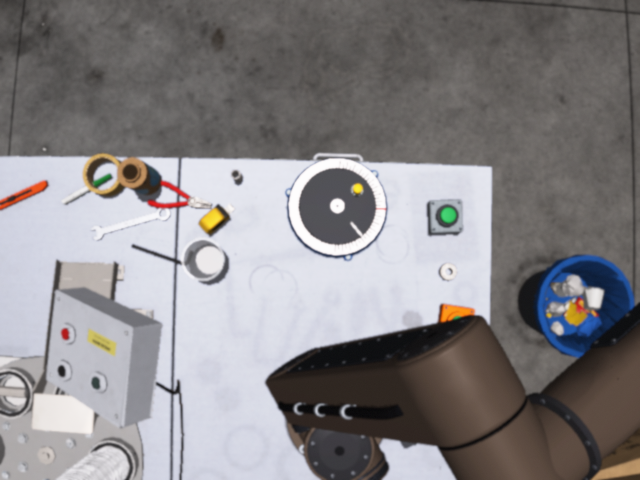

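View pics/scene0.png

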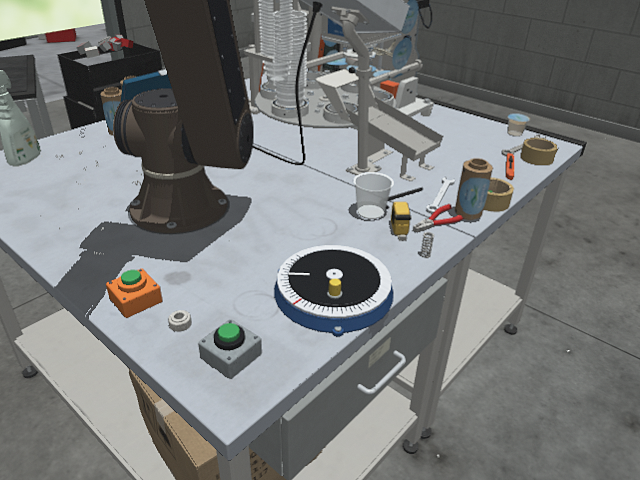

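The top view shows the dial at (337,207), yellow post (357,188), white index (357,230), and red line (380,209). There are two button candidates: the grey box with green button at top (447,215) / scene (230,336), and the orange box at top (457,313) / scene (133,285). The grey one fits, being grey and to the right of the dial; the orange one is the look-alike. I'll measure and confirm with a crop.

```bash
cat > m.py <<'E'
from h import *
def comp(m,near,rad):
    n,l,s,c=cv2.connectedComponentsWithStats(m.astype(np.uint8),connectivity=8)
    best=[k for k in range(1,n) if np.hypot(*(c[k]-near))<rad]
    k=max(best,key=lambda k:s[k,4]); return np.argwhere(l==k)[:,::-1].astype(float),s[k,4]
def meas(n,p,near,out=True):
    i=cam(n);h=cv2.cvtColor(p,cv2.COLOR_BGR2HSV);H,S,V=[h[...,k].astype(int) for k in range(3)]
    r={}
    for nm,m,z,rad in [("post",(H>20)&(H<34)&(S>130)&(V>90),.072,40),("red",((H<8)|(H>172))&(S>90)&(V>80),.036,40),("btn",(H>45)&(H<80)&(S>120)&(V>70),.060,30)]:
        if nm not in near: continue
        try: q,a=comp(m,near[nm],rad)
        except ValueError: print(nm,"none");continue
        P=plane(i,q,z);r[nm]=P
        e=[]
        if len(q)>=5: e=plane(i,[cv2.fitEllipse(cv2.convexHull(q.astype(np.float32)))[0]],z)[0] if len(cv2.convexHull(q.astype(np.float32)))>4 else []
        if out: print(n,nm,a,q.mean(0).round(1),P.mean(0).round(4),"ell",np.round(e,4),"size",np.ptp(P,0)[:2].round(4))
    return r
E
cat > a.py <<'E'
from m import *
N={"top":{"post":(357,188),"red":(380,209),"btn":(447,215)},"scene":{"post":(335,287),"red":(297,303),"btn":(230,334)}}
for n in N:
    p=cv2.imread(f"pics/{n}0.png");i=cam(n);r=meas(n,p,N[n])
    g=cv2.cvtColor(p,cv2.COLOR_BGR2GRAY)
    # dark disc
    near=(320,222) if n=="top" else (320,265)
    m=np.zeros(g.shape,bool);cx,cy=(337,207) if n=="top" else (335,275)
    yy,xx=np.mgrid[:480,:640];m=(g<75)&(np.hypot(xx-cx,yy-cy)<75)
    q,a=comp(m,(cx,cy),20)
    hull=cv2.convexHull(q.astype(np.float32))
    P=plane(i,hull[:,0],.042)
    c,rr=cv2.minEnclosingCircle(P[:,:2].astype(np.float32));print(n,"disc",a,np.round(c,4),round(rr,4))
p=cv2.imread("pics/top0.png");s=cv2.imread("pics/scene0.png")
o=np.hstack([cv2.resize(p[150:330,280:480],(400,360),interpolation=cv2.INTER_CUBIC),cv2.resize(s[230:390,100:300][:160],(400,360),interpolation=cv2.INTER_CUBIC)])
cv2.imwrite("pics/crop0.png",o)
E
python3 a.py
```

```text
top post 80 [357.4 187.9] [ 0.5266 -0.0311  0.072 ] ell [ 0.5265 -0.0312  0.072 ] size [0.0227 0.0201]
red none
top btn 209 [447.8 214.7] [ 0.474  -0.2375  0.06  ] ell [ 0.474  -0.2376  0.06  ] size [0.0344 0.0367]Traceback (most recent call last):
  File "a.py", line 10, in <module>
    q,a=comp(m,(cx,cy),20)
        ~~~~^^^^^^^^^^^^^^
  File "m.py", line 5, in comp
    k=max(best,key=lambda k:s[k,4]); return np.argwhere(l==k)[:,::-1].astype(float),s[k,4]
ValueError: max() iterable argument is empty
```

```bash
sed -i 's/g<75/g<(110 if n=="top" else 75)/; s/(S>90)&(V>80)/(S>50)\&(V>80)/' a.py m.py; cat >> a.py <<'E'
p=cv2.imread("pics/top0.png");print(p[209,370:394].tolist());print(p[207,300:345:4].tolist())
E
python3 a.py
```

```text
top post 80 [357.4 187.9] [ 0.5266 -0.0311  0.072 ] ell [ 0.5265 -0.0312  0.072 ] size [0.0227 0.0201]
top red 12 [381.2 208.2] [ 0.4868 -0.0883  0.036 ] ell [] size [0.0024 0.0207]
top btn 209 [447.8 214.7] [ 0.474  -0.2375  0.06  ] ell [ 0.474  -0.2376  0.06  ] size [0.0344 0.0367]
top disc 4036 [0.4887 0.0128] 0.0867
scene post 179 [334.6 286.6] [ 0.5359 -0.0444  0.072 ] ell [ 0.5351 -0.0438  0.072 ] size [0.0373 0.0431]
scene red 22 [297.1 300.8] [ 0.4848 -0.088   0.036 ] ell [ 0.4849 -0.0881  0.036 ] size [0.0048 0.0221]
scene btn 320 [228.5 332.2] [ 0.4761 -0.2413  0.06  ] ell [ 0.4761 -0.2414  0.06  ] size [0.0397 0.0389]
scene disc 3661 [0.4923 0.0086] 0.0898
[[88, 80, 82], [87, 80, 81], [86, 79, 80], [84, 78, 79], [87, 81, 85], [118, 115, 130], [172, 170, 202], [202, 201, 238], [210, 210, 246], [211, 211, 247], [212, 212, 248], [212, 212, 249], [210, 210, 248], [201, 201, 247], [179, 177, 241], [148, 139, 210], [137, 118, 148], [179, 159, 156], [220, 204, 201], [231, 221, 219], [232, 223, 221], [233, 224, 222], [233, 225, 223], [234, 226, 225]]
[[81, 76, 77], [87, 83, 83], [87, 83, 83], [88, 84, 83], [87, 83, 83], [88, 82, 82], [90, 84, 84], [92, 86, 86], [252, 252, 253], [248, 247, 250], [253, 253, 254], [181, 178, 185]]
```

View pics/crop0.png

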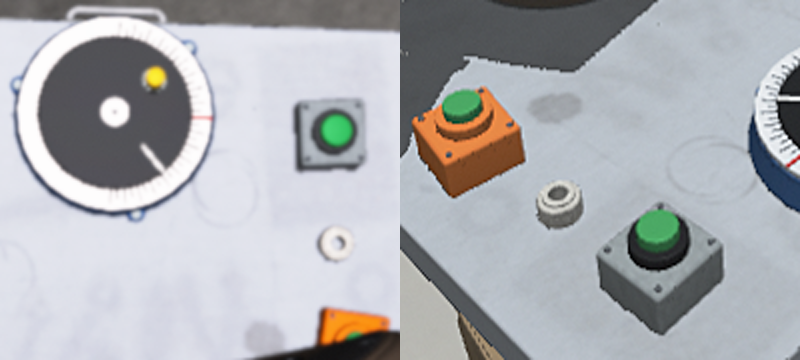

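The crop confirms it: grey box with black collar and green button at about (0.475,-0.238) is the one, and the orange box is the decoy. The dial axis is about (0.489,0.012), the post at -49°, the index at about -139°, and the red line at about -91°, so roughly 48° to turn. Next I shut the fingers and move above the pre-contact point.

Request:
{"fn": "step_arm", "kwargs": {
  "moves": [
    [[2,3.7,0,0.03,0],[2,3.7,0,0.03,0],[2,3.7,0,0.03,0],[2,3.7,0,0.03,0],[2,3.7,0,0.03,0],[2,3.7,0,0.03,0],[2,3.7,0,0.03,0],[2,3.7,0,0.03,0],[2,3.7,0,0.03,0],[2,3.7,0,0.03,0]]
  ]
}}

```text
clock: 1.1
tool_pos: [0.3769, -0.2798, 0.2265]
orientation: [180.0, 0.0, -147.6]
force: [1.8, 0.1, -0.2]
opening: 0.0131
gripper_force: 0.0
```

Request:
{"fn": "step_arm", "kwargs": {
  "moves": [
    [[2,3.7,0,0.03,0],[2,3.7,0,0.03,0],[2,3.7,0,0.03,0],[2,3.7,0,0.03,0],[2,3.7,0,0.03,0],[1.6,3.5,0,0,0],[0,0,0,0,0],[0,0,0,0,0],[0,0,0,0,0]]
  ]
}}

```text
clock: 2.0
tool_pos: [0.4921, -0.0619, 0.2263]
orientation: [180.0, -0.0, -139.1]
force: [-0.0, 0.2, 0.1]
opening: 0.0003
gripper_force: 0.0
```

```bash
python3 - <<'E'
from h import *
o=ctrl.get_obs();print(o["clock"],o["tool_pos"],o["orientation"],o["joint_pos"],o["opening"],o["force"])
i=cam("wrist");print(i);p,d=viewer.snapshot("wrist");cv2.imwrite("pics/w1.png",p)
import json
np.save("w1i.npy",i,allow_pickle=True)
print(pix(i,[[.489,.011,.042],[.5266,-.0311,.072],[.4868,-.0883,.036]]))
E
```

```text
2.0 [ 0.49208744 -0.06192181  0.22630713] [ 1.79977495e+02 -3.64321393e-02 -1.39060475e+02] [ 1.55744389e+01  3.52973855e+00 -2.13297602e+01 -5.20955701e-03
 -6.51830621e+01 -6.46327332e+01] 0.0002974925280183274 [-0.04006502  0.15203751  0.08286325]
{'camera_matrix': array([[386.13352622,   0.        , 320.83424599],
       [  0.        , 386.13352622, 244.66986088],
       [  0.        ,   0.        ,   1.        ]]), 'k1': -0.03424810922662689, 'eye': array([ 0.43063238, -0.11493967,  0.38463533]), 'orientation': array([1.62471168e+02, 2.88780601e-02, 1.30925084e+02])}
[[381.20652504 263.21008071]
 [321.56662101 276.04993161]
 [302.68034855 191.93877529]]
```

View pics/w1.png

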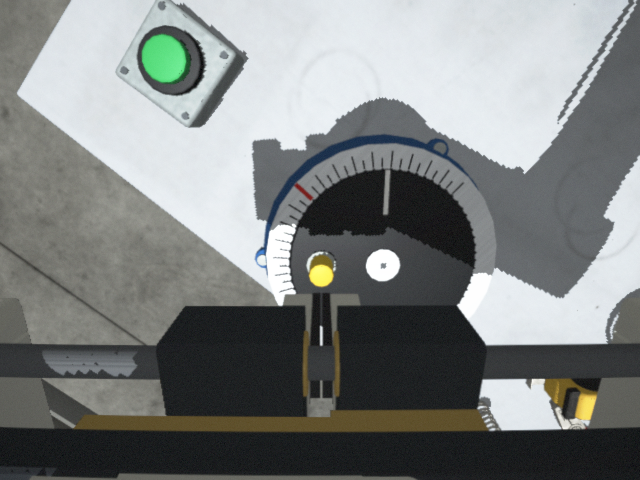

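The wrist view shows hub (384,265), post top (321,272), index line (387,170–215), and red line (303,191). I'll measure these.

```bash
cat > ang.py <<'E'
from m import *
def ang(i,p,C,out=True):
    """index and red angle (deg) about axis C from a picture, sampling the plane radially"""
    a=np.radians(np.arange(-180,180,.25));res={}
    for nm,z,r0,r1 in [("index",.042,.055,.085),("red",.036,.093,.108)]:
        S=[]
        for r in np.linspace(r0,r1,9):
            uv=pix(i,np.c_[C[0]+r*np.cos(a),C[1]+r*np.sin(a),np.full(len(a),z)]).astype(np.float32)
            s=cv2.remap(p,uv[:,:1],uv[:,1:],cv2.INTER_LINEAR)[:,0].astype(float)
            S.append(s.min(1)-0*s[:,0] if nm=="index" else s[:,2]-s[:,:2].mean(1))
        res[nm]=np.array(S)
    return np.degrees(a),res
def peak(a,s,lo,hi):
    k=(a>lo)&(a<hi);x=s[k]-np.median(s[k]);x=np.where(x>.5*x.max(),x,0);return (x*a[k]).sum()/x.sum()
E
python3 - <<'E'
from ang import *
i=np.load("w1i.npy",allow_pickle=True).item();p=cv2.imread("pics/w1.png")
meas("wrist",p,{"post":(321,272),"red":(303,191),"btn":(163,57)})
g=p.min(2).copy()
q,a=comp((g>170),(384,265),8);P=plane(i,q,.045);print("hub",a,q.mean(0),P.mean(0).round(4),np.ptp(P,0).round(4))
C=P.mean(0)[:2]
a,r=ang(i,p,C)
for rr,s in zip(r["index"],range(9)): print(round(peak(a,rr,-150,-125),2),end=" ")
print()
for rr in r["red"]: print(round(peak(a,rr,-105,-75),2),end=" ")
E
```

```text
wrist post 592 [321.1 271.2] [ 0.5236 -0.0346  0.072 ] ell [ 0.5235 -0.0348  0.072 ] size [0.0265 0.0251]
wrist red 107 [303.3 191.5] [ 0.4861 -0.0884  0.036 ] ell [ 0.4862 -0.0885  0.036 ] size [0.0047 0.0205]
wrist btn 1883 [165.3  58.8] [ 0.4731 -0.2382  0.06  ] ell [ 0.473  -0.2382  0.06  ] size [0.0355 0.0376]
hub 826 [382.44430993 264.78571429] [0.4889 0.0119 0.045 ] [0.0317 0.031  0.    ]
-139.74 -139.7 -139.58 -139.61 -139.56 -139.62 -139.5 -139.49 -139.6 
-91.63 -91.63 -91.64 -91.64 -91.65 -91.65 -91.64 -91.64 -91.63
```

Request:
{"fn": "step_arm", "kwargs": {
  "moves": [
    [[0,0,-4,0,0],[0,0,-4,0,0],[0,0,-4,0,0],[0,0,-3,0,0],[0,0,-2,0,0],[0,0,0,0,0],[0,0,0,0,0]]
  ]
}}

```text
clock: 2.75
tool_pos: [0.4927, -0.0622, 0.057]
orientation: [-180.0, -0.0, -139.1]
force: [0.7, -0.2, 0.5]
opening: 0.0006
gripper_force: 0.0
```

```bash
python3 - <<'E'
import numpy as np
C=np.array([.4889,.0119])
def tcp(phi,d):
    f=np.radians(phi);return C+.058*np.array([np.cos(f),np.sin(f)])-d*np.array([-np.sin(f),np.cos(f)])
prev=np.array([.4921,-.0619])
for phi,d in [(-49.6,.030),(-49.6,.0215)]+[(-49.6+k*4,.0205) for k in range(1,11)]+[(-1.6,.0205)]:
    q=tcp(phi,d);print(phi,q.round(4),((q-prev)*100).round(2));prev=q
E
```

```text
-49.6 [ 0.5036 -0.0517] [1.15 1.02]
-49.6 [ 0.5101 -0.0462] [0.65 0.55]
-45.6 [ 0.5148 -0.0439] [0.47 0.23]
-41.6 [ 0.5187 -0.0419] [0.38 0.19]
-37.6 [ 0.5223 -0.0397] [0.37 0.22]
-33.6 [ 0.5259 -0.0373] [0.35 0.25]
-29.6 [ 0.5292 -0.0346] [0.33 0.27]
-25.6 [ 0.5323 -0.0316] [0.31 0.29]
-21.6 [ 0.5353 -0.0285] [0.29 0.31]
-17.6 [ 0.538  -0.0252] [0.27 0.33]
-13.600000000000001 [ 0.5405 -0.0217] [0.25 0.35]
-9.600000000000001 [ 0.5427 -0.018 ] [0.22 0.37]
-1.6 [ 0.5463 -0.0102] [0.36 0.78]
```

Request:
{"fn": "step_arm", "kwargs": {
  "moves": [
    [[0.55,0.5,0,0,0],[0.55,0.5,0,0,0],[0.3,0.25,0,0,0],[0.3,0.25,0,0,0],[0.45,0.25,0,0.07,0],[0.38,0.2,0,0.07,0],[0.37,0.22,0,0.07,0],[0.35,0.25,0,0.07,0],[0,0,0,0,0]]
  ]
}}

```text
clock: 3.65
tool_pos: [0.5256, -0.0371, 0.0568]
orientation: [-180.0, -0.0, -122.9]
force: [0.0, -1.5, 0.5]
opening: 0.0004
gripper_force: 0.4
```

Request:
{"fn": "step_arm", "kwargs": {
  "moves": [
    [[0.33,0.27,0,0.07,0],[0.31,0.29,0,0.07,0],[0.29,0.31,0,0.07,0],[0.27,0.33,0,0.07,0],[0,0,0,0,0]]
  ]
}}

```text
clock: 4.15
tool_pos: [0.5375, -0.025, 0.0567]
orientation: [-180.0, 0.0, -107.0]
force: [0.7, -0.0, -0.3]
opening: 0.0002
gripper_force: 0.5
```

```bash
cat > look.py <<'E'
from ang import *
import sys
C=(.4889,.0119)
o=ctrl.get_obs();print(o["clock"],o["tool_pos"].round(4),o["orientation"].round(2),o["force"].round(2))
for n in sys.argv[2:]:
    i=cam(n);p,d=viewer.snapshot(n);cv2.imwrite(f"pics/{n}_{sys.argv[1]}.png",p)
    a,r=ang(i,p,C)
    for nm in r:
        s=np.median(r[nm],0)
        k=(a>-150)&(a<-60);j=a[k][s[k].argmax()]
        print(n,nm,"peak",j,s[k].max(),"med",np.median(s[k]),"->",round(peak(a,s,j-8,j+8),2))
E
python3 look.py 2 wrist top scene
```

```text
4.15 [ 0.5375 -0.025   0.0567] [-1.7998e+02  1.0000e-02 -1.0699e+02] [ 0.71 -0.   -0.26]
wrist index peak -107.5 114.0 med 16.0 -> -106.87
wrist red peak -92.25 167.0 med -3.5 -> -91.78
top index peak -107.0 93.0 med 28.0 -> -106.54
top red peak -91.25 38.5 med 1.0 -> -91.38
scene index peak -108.0 115.0 med 26.0 -> -107.4
scene red peak -92.25 136.5 med -4.5 -> -92.36
```

All three views agree: 15.1° remains. I'll push 13° more, then look.

Request:
{"fn": "step_arm", "kwargs": {
  "moves": [
    [[0.25,0.35,0,0.07,0],[0.22,0.37,0,0.07,0],[0.2,0.38,0,0.07,0],[0.03,0.1,0,0.02,0],[0,0,0,0,0],[0,0,0,0,0]]
  ]
}}

```text
clock: 4.9
tool_pos: [0.544, -0.0133, 0.0566]
orientation: [-180.0, 0.0, -93.9]
force: [-0.0, -2.2, 0.5]
opening: 0.0006
gripper_force: 0.9
```

```bash
python3 look.py 3 wrist top scene
```

```text
4.9 [ 0.544  -0.0133  0.0566] [-180.     0.   -93.9] [-0.03 -2.18  0.51]
wrist index peak -94.75 246.0 med 22.0 -> -94.1
wrist red peak -92.25 167.5 med -4.0 -> -91.87
top index peak -94.5 228.0 med 66.0 -> -93.87
top red peak -91.25 37.5 med 1.0 -> -91.46
scene index peak -94.75 243.0 med 29.0 -> -94.65
scene red peak -92.25 136.0 med -4.5 -> -92.36
```

Request:
{"fn": "step_arm", "kwargs": {
  "moves": [
    [[0.03,0.1,0,0.02,0],[0.03,0.13,0,0.02,0],[0,0,0,0,0],[0,0,0,0,0]]
  ]
}}

```text
clock: 5.45
tool_pos: [0.5449, -0.0108, 0.0566]
orientation: [-180.0, 0.0, -91.5]
force: [1.5, -3.1, 0.1]
opening: 0.0005
gripper_force: 1.3
```

```bash
python3 look.py 4 wrist top scene
```

```text
5.45 [ 0.5449 -0.0108  0.0566] [-1.7998e+02  1.0000e-02 -9.1490e+01] [ 1.45 -3.08  0.08]
wrist index peak -91.25 246.0 med 30.0 -> -91.63
wrist red peak -91.75 167.0 med -4.0 -> -91.87
top index peak -91.25 238.0 med 78.0 -> -91.26
top red peak -91.25 37.0 med 1.0 -> -91.46
scene index peak -91.75 244.0 med 36.0 -> -92.09
scene red peak -92.25 136.5 med -4.5 -> -92.37
```

Aligned within about 0.25° in all views. Now I back off, raise, and go above the button.

Request:
{"fn": "step_arm", "kwargs": {
  "moves": [
    [[0,-0.8,0,0,0],[0,-1.7,0,0,0],[0,0,3,0,0],[0,0,4,0,0],[-1.4,-4,0,0,0],[-1.4,-4,0,0,0],[-1.4,-4,0,0,0],[-1.4,-4,0,0,0],[-1.5,-4.2,0,0,0],[0,0,0,0,0]]
  ]
}}

```text
clock: 6.6
tool_pos: [0.471, -0.2415, 0.1262]
orientation: [179.9, 0.0, -91.8]
force: [0.1, 0.6, -1.1]
opening: 0.0004
gripper_force: 0.0
```

```bash
python3 look.py 5 top wrist; python3 - <<'E'
from m import *
p=cv2.imread("pics/wrist_5.png");i=cam("wrist");uv=pix(i,[[.4735,-.238,.06]])[0];print(uv)
meas("wrist",p,{"btn":uv})
E
```

```text
6.6 [ 0.471  -0.2415  0.1262] [ 1.7991e+02  3.0000e-02 -9.1750e+01] [ 0.12  0.63 -1.1 ]
top index peak -96.5 66.0 med 63.0 -> -92.04
top red peak -74.75 23.5 med 22.0 -> -74.62
wrist index peak -69.5 27.0 med 22.0 -> -69.5
wrist red peak -97.75 30.0 med -2.0 -> -93.25
[320.43547947 262.24998262]
wrist btn 2461 [319.1 260.8] [ 0.4743 -0.2388  0.06  ] ell [ 0.4743 -0.239   0.06  ] size [0.0347 0.0363]
```

```bash
python3 look.py 6 scene
```

```text
6.7 [ 0.4727 -0.239   0.1263] [ 1.7996e+02  3.0000e-02 -9.1660e+01] [ 0.28 -0.1  -0.56]
scene index peak -92.25 251.0 med 26.0 -> -92.26
scene red peak -92.25 136.0 med -4.0 -> -92.36
```

Request:
{"fn": "step_arm", "kwargs": {
  "moves": [
    [[0.3,0.3,0,0,0],[0,0,-3,0,0],[0,0,-2,0,0],[0,0,-0.8,0,0],[0,0,-0.5,0,0],[0,0,-0.3,0,0],[0,0,-0.2,0,0],[0,0,0,0,0],[0,0,0,0,0]]
  ]
}}

```text
clock: 7.65
tool_pos: [0.4774, -0.2349, 0.0593]
orientation: [-179.9, -0.0, -91.5]
force: [-0.1, 2.8, 3.7]
opening: 0.0004
gripper_force: 1.5
```

Request:
{"fn": "step_arm", "kwargs": {
  "moves": [
    [[0,0,1,0,0],[-0.3,-0.35,0,0,0],[0,0,0,0,0],[0,0,-0.6,0,0],[0,0,-0.4,0,0],[0,0,-0.2,0,0],[0,0,0,0,0],[0,0,0,0,0]]
  ]
}}

```text
clock: 8.45
tool_pos: [0.4739, -0.2387, 0.0566]
orientation: [180.0, -0.0, -91.5]
force: [-0.3, -1.4, 4.7]
opening: 0.0003
gripper_force: 2.3
```

Request:
{"fn": "step_arm", "kwargs": {
  "moves": [
    [[0,0,-0.2,0,0],[0,0,0,0,0],[0,0,0,0,0]]
  ]
}}

```text
clock: 8.75
tool_pos: [0.4739, -0.2387, 0.056]
orientation: [-180.0, -0.0, -91.4]
force: [-5.6, 1.5, 20.0]
opening: 0.0007
gripper_force: 9.8
```

Button bottomed out at 20 N, past the 5 N full-press force. Releasing and checking.

Request:
{"fn": "step_arm", "kwargs": {
  "moves": [
    [[0,0,0.5,0,0],[0,0,1.5,0,0],[0,0,4,0,0],[0,0,4,0,0],[0,0,4,0,0],[0,0,0,0,0],[0,0,0,0,0],[0,0,0,0,0]]
  ]
}}

```text
clock: 9.55
tool_pos: [0.4728, -0.2381, 0.1931]
orientation: [179.9, 0.0, -91.5]
force: [0.1, -0.1, 0.2]
opening: 0.0008
gripper_force: 0.0
```

```bash
python3 look.py 7 scene; python3 - <<'E'
from m import *
i=cam("wrist");p,d=viewer.snapshot("wrist")
uv=pix(i,[[.474,-.2385,.06]])[0].round().astype(int)
z=np.median(d[uv[1]-4:uv[1]+5,uv[0]-4:uv[0]+5]);r=rays(i,[uv])[0]
print("btn top",uv,np.array(i["eye"])+r*z)
for q in [(.474,-.2165,.05),(.474,-.2605,.05),(.498,-.2385,.05)]:
    u=pix(i,[q])[0].round().astype(int);print(np.array(i["eye"])+rays(i,[u])[0]*d[u[1],u[0]])
E
```

```text
9.55 [ 0.4728 -0.2381  0.1931] [ 1.7987e+02  5.0000e-02 -9.1500e+01] [ 0.1  -0.07  0.17]
scene index peak -92.25 251.0 med 26.0 -> -92.25
scene red peak -92.5 133.5 med -4.5 -> -92.36
btn top [320 231] [ 0.47363512 -0.23926247  0.06214542]
[ 0.47424276 -0.21680839  0.05170162]
[ 0.47383268 -0.26084288  0.0517893 ]
[ 0.49774797 -0.23870183  0.05177677]
```

View pics/scene_7.png

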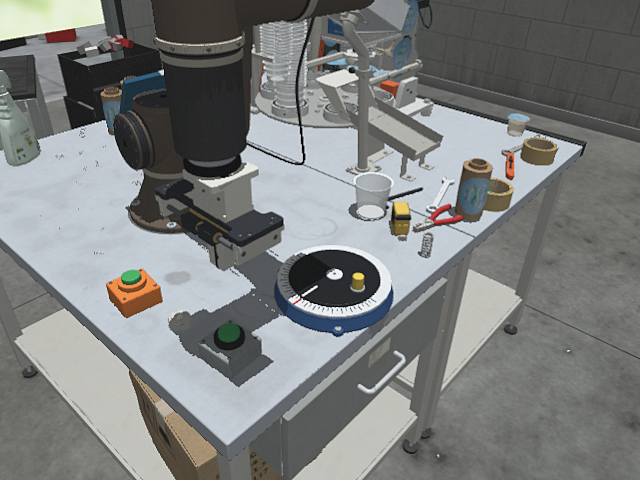

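The scene shows the index line at the red line (297,298) and the button back up at (230,335). The nut, cup, tape measure and spring are where they were. The button top is back at 62 mm; it was pressed 6 mm, clear of the collar at 52 mm.

```bash
python3 -c "
from plant import close_job
print(close_job())"
```

```text
the job is handed in; nothing more can be done
None
```

I turned the dial to the red line (about 0.1–0.3° off in the camera views), then pressed the green button fully and let it come back up; nothing round the dial looked disturbed, and the job is handed in.

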